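# Snap the kit case shut and stack the next one on it

### The arm

A 7-joint arm with a two-finger parallel gripper is mounted at the origin on the work surface. World frame = base frame: x ahead of the robot, y to its left, z up, the work surface at z = 0. Lengths are in mm, angles in degrees, forces in N, time in s.
With the tool pointing down it reaches from about 400 to 850 mm from the base axis. Payload 10.4 kg.
Tool frame: the origin (TCP) lies at the very end of the fingers, on their centre line; the grasp point (between the pads) lies 19 mm behind it (ctrl.grasp_offset is the distance from the TCP to the grasp point, in mm); z points along the fingers, y is the line along which they close (so a half turn about z gives the same grasp; the last joint's range is limited). The gripper opens to 85 mm and grips with 20 to 120 N. Pads are 22 mm wide; open, the fingers measure 114 mm over their backs; the gripper's body (76 mm by 85 mm) begins 54 mm behind the grasp point. The pads swing forward as they close: fully open they stand 13 mm farther back than shut.
Start: joints at [-70.795, 19.034, -3.707, 83.658, 1.238, 77.344, -5.071], TCP at [218.872, 585.445, 231.338] pointing down, gripper open.
Joint ranges: [-148.97, 148.97], [-28.65, 121.19], [-84.17, 76.75], [9.2, 138.47], [-72.65, 252.65], [3.7, 117.97], [-149.18, 149.18]. Speed limits (degrees/s): [127.2, 127.2, 159.86, 159.86, 180, 180, 180].

### API

Orientations are given as [roll, pitch, yaw] about the fixed x, y, z axes, in that order (R = Rz(yaw) Ry(pitch) Rx(roll)).
In Python, from station import sensors, eyes, ctrl gives the robot as it stands.
- The arm moves only by the shell command python3 -m pendant 'ROWS' [FORCE]. ROWS is text: rows parted by semicolons, each of 7 numbers parted by spaces: the shift along the tool's x, y, z in mm, then the turn, a rotation vector about the tool's x, y, z in rad, then the opening, from 0 (shut) to 1 (fully open). A call has 1 to 10 rows; each row is the pose to reach, as a shift and turn from the pose commanded when the call began, along the tool's axes at that moment; what a row does not reach only later rows make up. A row lasts 1/10 s, in which the tool goes at most 50 mm and 8.59 degrees, less where a joint would pass 70% of its speed; a pose out of reach is approached as far as the arm can. A call with a gripper value outside its range is refused whole. The fingers move at their own pace and stop on an object; FORCE is the grip in N (left out, the last holds). Time passes only in rows, so rows that repeat a pose let the fingers close. It gives the time, the measured TCP pose, the force, the opening and the grip force at its end, in the units of the state.
- sensors.get_state(): the state, without advancing time (a new reading comes with each control period).
- eyes.get_image(name): name is "scene" or "top" or "wrist"; returns the picture (420x560x3 uint8, red, green, blue); there is no depth.
- eyes.camera_model(name): a dict with "fovy" (degrees; the focal length in pixels is half the picture's height over the tangent of half this angle, whatever the lens; pixels are square), "cx", "cy" (the principal point, pixels), "D" ([k1, k2, p1, p2, k3] as OpenCV has them; the pictures are not rectified), "extrinsics" (4x4, takes a point from world to camera coordinates). Camera axes: x right, y down, z forward; pixel columns grow to the right and rows downward; lengths in mm; the calibration is good to about 2 mm. A picture is of the moment at which its call begins: read the wrist's pose just before it. camera_model takes no time and is no camera call; for the wrist camera it gives the pose at the moment of the call.
- ctrl.hand_in(): hands the job in; it is judged then, once.
The state is a dict: "t": time; "joints": joint angles; "joint_velocities": joint speeds; "tau": joint torques, N m; "eef_pos": TCP position; "eef_rot": TCP orientation; "force": force on the tool from outside, world axes, zero at the start; "moment": the same for the moment, N m; "opening": finger opening in mm; "grasp_force": force on a finger pad.
Only numpy, scipy, OpenCV 4.12 (cv2) and the standard library are available. Lean on these libraries where they do the work, as an engineer would, in place of code of your own. Each camera call takes 0.05 s, during which the arm holds its last target. There are 200 camera calls.

### The job

Press the open lid of the top case in the sloping column down until it snaps fully shut past its catch. Then set the loose closed case squarely on top of it, lying flat on the shut lid with its long side along the lid and not riding on the rib along its free edge, and let go. Leave the jar, the screwdriver and the copper bobbin where they are.

Things in the scene. Friction and masses are not known exactly. Their poses are not given: they have to be found in the camera images.
- column: Fixed aluminium stand, 150 x 84 mm, whose deck slopes 0.45 rad (26 degrees): low at its catch end (its own -x, roughly to the right as the robot sees it) and high at its hinge end. On the deck are a closed case and on that the open case (both black with blue lids, 116 mm long x 60 mm wide). Origin: on the table under the middle of the deck; x runs level from the catch end to the hinge end, z up.
- lid (a joint): Opening angle of the top case's blue lid (rad): 0 fully shut, larger is further open (at most 1.3). Its hinge runs along the high end's rim and is stiff: the lid stays where it is left. A spring catch (yellow, in the middle of the low end wall) stops the lid at about 0.08; roughly 10 N straight on to the lid near its free edge snaps it past the catch to 0, where it stays.
- lid_hinge (a point): Point on the hinge axis, middle of the lid's high edge, at the lid's underside. Axes of the lid (turn with it): x along the lid from free edge to hinge, y along the hinge, z out of its upper face. The lid is a plate 116 mm (x) x 60 mm (y) x 8 mm, reaching from this point to x = -116 mm. The z axis leans 0.45 rad from vertical, towards the catch end, when shut.
- lid_edge (a point): Good point to press: on the lid's upper face, 16 mm in from its free edge, middle of its width (x = -100, z = 8 mm in the lid's axes; axes as lid_hinge). A rib 6 mm thick and 6 mm high runs along the free edge on the upper face (x from -116 to -110 mm).
- lid_seat (a point): Where the middle of the stacked case's underside belongs, on the lid's upper face (x = -55, z = 8 mm in the lid's axes; axes as lid_hinge). The case's lower end is then 5 mm clear of the rib's inner face (x = -110 mm) and its other end is level with the hinge. If it slides down to touch the rib that is fine.
- case: Loose closed case, black with a blue lid, white label on top and yellow catch at its -x end: 100 mm (x) x 56 mm (y) x 34 mm high, 0.2 kg. It starts flat on the table. Origin: centre of its underside, z up. Either end may face the hinge.
- jar: Bystander: blue jar with white cap, 44 mm across, 65 mm high. Origin: centre of its underside.
- driver: Bystander: screwdriver with red handle, 150 mm long, lying on the table. Its x axis runs along it.
- bobbin: Bystander: copper bobbin, 44 mm across, 32 mm high. Origin: centre of its underside.
Things that resemble listed ones, but are neither listed nor needed, are in the scene too. What is meant by the column is not turquoise, and is the smaller of those in its own colour.

How it is judged (in metres and radians):
On the way:
1. the lid is snapped shut (below 0.03 rad) while the loose case is still away from the column's top (value of joint lid below 0.03 rad and distance between case and lid_seat above 0.06 m), for 0.2 s.
At the end, for the whole second after the job is handed in: Lid shut past its catch (under 0.03 rad). Case released, at rest, upright, flat on the lid (4 mm, 0.07 rad): underside centre within 10 mm across the lid, 7 mm towards the rib, 10 mm towards the hinge of the seat point; turned under 0.14 rad from the lid's length, either way round (value of joint lid below 0.03 rad and x of case in the frame of lid_seat between -0.007 and 0.01 m and y of case in the frame of lid_seat between -0.01 and 0.01 m and z of case in the frame of lid_seat between -0.004 and 0.004 m and angle between the x axis of case and the x axis of lid_seat, either way round below 0.14 rad and angle between the z axis of case and the z axis of lid_seat, either way round below 0.07 rad and angle between case's own z axis and vertical below 0.7 rad and linear speed of case below 0.02 m/s); the robot touches nothing.
It fails at once if the jar is pushed more than 30 mm from its place (distance of jar from where it was at the start of the episode above 0.03 m).
It fails at once if the screwdriver is pushed more than 30 mm from its place (distance of driver from where it was at the start of the episode above 0.03 m).
It fails at once if the bobbin is pushed more than 30 mm from its place (distance of bobbin from where it was at the start of the episode above 0.03 m).
It also fails if it takes over 58 s, if anything falls off the work surface, if the arm or the gripper's body presses on something with over 40 N, if the wrist force passes 120 N, or if a joint passes its speed limit or range.

## Working session

There is one attempt and no reset: what is moved stays moved. The work goes in short steps, Python scripts to look and compute and a shell command to move; the robot and the scene stay as the last step left them, time stands still between calls to the robot, and variables do not carry over. Pictures are saved under pics/ and viewed, at most 10 in all, crops included, and the job is handed in when it is done.

```bash
mkdir -p pics
python3 - <<'E'
from station import sensors, eyes, ctrl
import cv2
s=sensors.get_state(); print(s['t'],s['eef_pos'],s['eef_rot'],s['opening'],ctrl.grasp_offset)
for n in ['scene','top']:
    im=eyes.get_image(n); cv2.imwrite(f'pics/{n}0.png',cv2.cvtColor(im,cv2.COLOR_RGB2BGR))
    m=eyes.camera_model(n); print(n,m)
E
```

```text
0.0 [218.74366496 585.06220381 230.49957904] [-1.79917696e+02  4.69698966e-03  1.59501152e+02] 85.39353353493834 18.700000000000003
scene {'fovy': 51.57896946017898, 'cx': 272.76283296200427, 'cy': 203.55803981933778, 'D': array([-0.00779553,  0.        ,  0.        ,  0.        ,  0.        ]), 'extrinsics': array([[-7.40043053e-01,  6.72477725e-01,  1.04875236e-02,
         4.73376677e+02],
       [ 3.98836241e-01,  4.51357220e-01, -7.98252036e-01,
        -1.80085052e+02],
       [-5.41540333e-01, -5.86558070e-01, -6.02232263e-01,
         1.62067362e+03],
       [ 0.00000000e+00,  0.00000000e+00,  0.00000000e+00,
         1.00000000e+00]])}
top {'fovy': 48.71296494715078, 'cx': 284.2846200147698, 'cy': 203.51259997493662, 'D': array([-0.04692787,  0.        ,  0.        ,  0.        ,  0.        ]), 'extrinsics': array([[-1.09186878e-02, -9.99936418e-01, -2.81828375e-03,
         3.20856726e+01],
       [-9.90142140e-01,  1.12052465e-02, -1.39617278e-01,
         6.79910221e+02],
       [ 1.39639981e-01,  1.26606403e-03, -9.90201531e-01,
         1.17058816e+03],
       [ 0.00000000e+00,  0.00000000e+00,  0.00000000e+00,
         1.00000000e+00]])}
```

View pics/scene0.png

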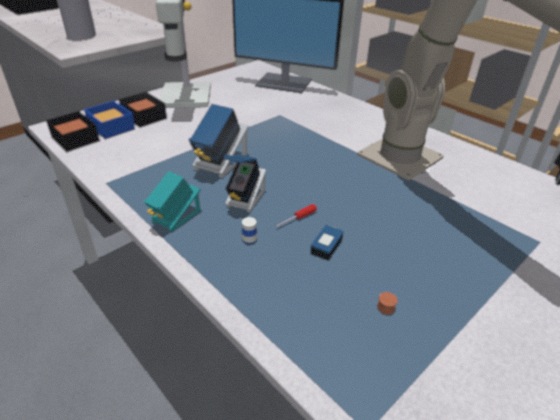

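View pics/top0.png

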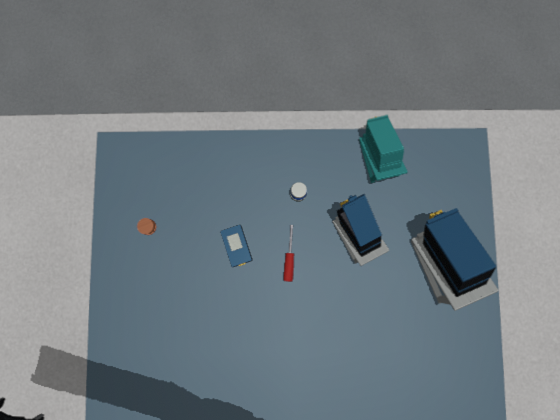

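The top view shows the small white column at about (360,228), the loose case at (236,245), the jar at (299,190), the driver at (290,255) and the bobbin at (146,227). I'll enlarge the column and the case.

Run:
```python
import cv2,numpy as np
a=cv2.imread('pics/scene0.png')[140:220,205:285];b=cv2.imread('pics/top0.png')[185:270,320:400];c=cv2.imread('pics/top0.png')[215:275,205:265]
f=lambda x,k:np.clip(cv2.resize(x,None,fx=k,fy=k,interpolation=cv2.INTER_CUBIC).astype(float)*1.4,0,255).astype(np.uint8)
o=np.zeros((560,800,3),np.uint8)
A=f(a,5);B=f(b,5);o[:400,:400]=A;o[:425,400:]=B
cv2.imwrite('pics/z1.png',o)
C=f(c,8);cv2.imwrite('pics/z2.png',C)
```

```text
(no output)
```

View pics/z1.png

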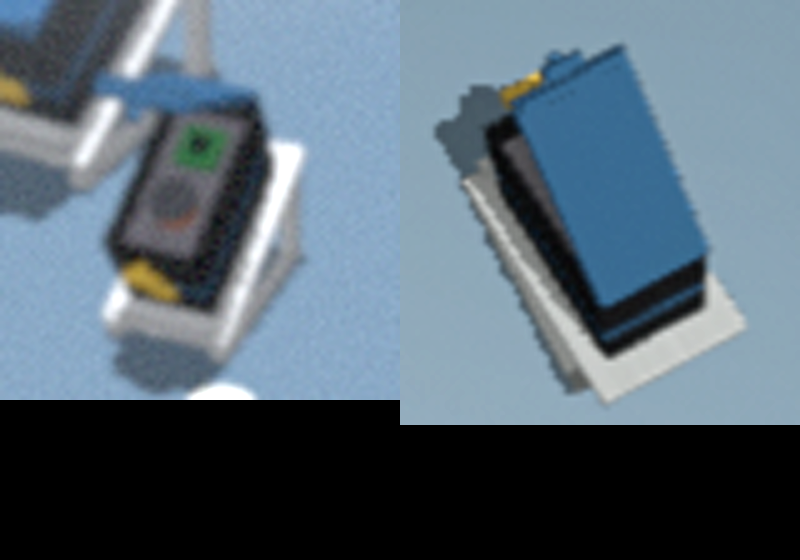

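View pics/z2.png

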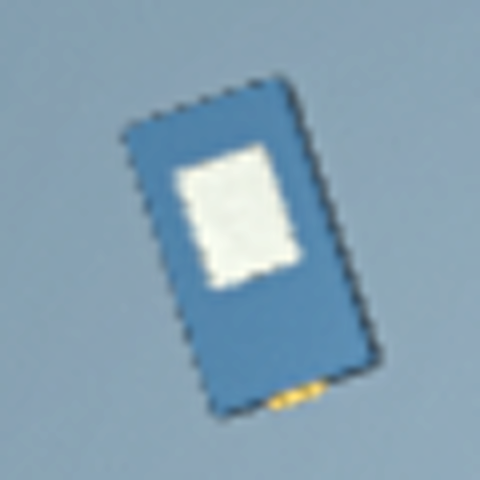

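In the enlarged crops, the catch end (yellow) of the column faces away from the robot. The deck corners in the top view are at about (361,265), (389,250) and (332,221). In the scene view they are at (265,169) and (248,208). The loose case lies with its catch towards the robot.

```bash
cat > h.py <<'E'
from station import sensors, eyes, ctrl
import cv2,numpy as np
from scipy.spatial.transform import Rotation as Ro
np.set_printoptions(precision=1,suppress=True)
def K(m):
    f=210/np.tan(np.radians(m['fovy']/2)); return np.array([[f,0,m['cx']],[0,f,m['cy']],[0,0,1]])
def ray(m,p):
    u=cv2.undistortPoints(np.array(p,float).reshape(-1,1,2),K(m),m['D']).reshape(-1,2)
    E=m['extrinsics'];R=E[:3,:3];c=-R.T@E[:3,3]
    return c,np.c_[u,np.ones(len(u))]@R
def plane(m,p,z):
    c,d=ray(m,p); return c+d*((z-c[2])/d[:,2])[:,None]
def tri(m1,p1,m2,p2):
    c1,d1=ray(m1,p1);c2,d2=ray(m2,p2);o=[]
    for a,b in zip(d1,d2):
        s=np.linalg.lstsq(np.c_[a,-b],c2-c1,rcond=None)[0]
        x,y=c1+a*s[0],c2+b*s[1]; o.append([*((x+y)/2),np.linalg.norm(x-y)])
    return np.array(o)
def proj(m,P):
    E=m['extrinsics'];return cv2.projectPoints(np.array(P,float).reshape(-1,1,3),cv2.Rodrigues(E[:3,:3])[0],E[:3,3],K(m),m['D'])[0].reshape(-1,2)
def tool(P,R=None):
    "world target pos (TCP) and matrix -> shift mm, rotvec rad in tool axes"
    s=sensors.get_state();R0=Ro.from_euler('xyz',s['eef_rot'],degrees=True).as_matrix()
    print('shift',R0.T@(np.array(P)-s['eef_pos']),'from',s['eef_pos'],s['eef_rot'])
    if R is not None: print('rot',np.array2string(Ro.from_matrix(R0.T@R).as_rotvec(),precision=3))
E
python3 - <<'E'
from h import *
T=eyes.camera_model('top');S=eyes.camera_model('scene');W=eyes.camera_model('wrist')
print('deck h+y,c+y',tri(T,[(361,265.4),(332.4,221)],S,[(265,169.4),(248,208.5)]))
im=cv2.imread('pics/top0.png');c=im[220:270,215:258];hsv=cv2.cvtColor(c,cv2.COLOR_BGR2HSV)
print('mat',hsv[2,2],'lid',hsv[35,22])
m=((hsv[...,1]>170)|(hsv[...,2]>180)|(hsv[...,2]<50)).astype(np.uint8)
k,_=cv2.findContours(m,cv2.RETR_EXTERNAL,cv2.CHAIN_APPROX_NONE);k=max(k,key=cv2.contourArea)
q=plane(T,k.reshape(-1,2)+[215,220],34)[:,:2].astype(np.float32)
print('case',cv2.minAreaRect(q))
print('jar,bobbin,driver',plane(T,[(299,190)],65),plane(T,[(146,227)],32),plane(T,[(291,226),(289,280)],10))
E_=W['extrinsics'];s=sensors.get_state();R0=Ro.from_euler('xyz',s['eef_rot'],degrees=True).as_matrix()
cc=-E_[:3,:3].T@E_[:3,3];print('wristcam in tool',R0.T@(cc-s['eef_pos']),'axis',R0.T@E_[2,:3],'right',R0.T@E_[0,:3],W['fovy'])
E
```

```text
deck h+y,c+y [[ 517.9 -169.    74.5    4.3]
 [ 639.1 -107.2   13.4    8.4]]
mat [102  62 127] lid [103 127 124]
case ((523.8870849609375, 139.34429931640625), (0.0, 0.0), 0.0)
jar,bobbin,driver [[712.8 -14.1  65. ]] [[623.6 392.4  32. ]] [[624.2   7.2  10. ]
 [480.7  14.3  10. ]]
wristcam in tool [  79.8    0.3 -143.1] axis [-0.3  0.   0.9] right [-0.  1. -0.] 66.48063814751511
```

```bash
python3 -m pendant '-30 -30 -60 0 0 -0.1 1; -390 -350 -100 0 0 -0.654 1; -390 -350 -100 0 0 -0.654 1; -390 -350 -100 0 0 -0.654 1; -390 -350 -100 0 0 -0.654 1; -390 -350 -100 0 0 -0.654 1; -390 -350 -100 0 0 -0.654 1; -390 -350 -100 0 0 -0.654 1; -390 -350 -100 0 0 -0.654 1; -390 -350 -100 0 0 -0.654 1'
python3 - <<'E'
from h import *
s=sensors.get_state();print(s['t'],s['eef_pos'],s['eef_rot'])
tool([461,120,330])
tool([535,-150,330])
E
```

```text
t: 1.1
eef_pos: [438.0, 164.5, 325.3]
eef_rot: [180.0, 0.0, -163.0]
force: [0.6, 0.5, -0.5]
opening: 85.4
grasp_force: 0.0
1.1 [438.  164.5 325.3] [ 180.    0. -163.]
shift [ -9.  -49.3  -4.7] from [438.  164.5 325.3] [ 180.    0. -163.]
shift [  -1.  -329.2   -4.8] from [438.  164.5 325.3] [ 180.    0. -163.]
```

```bash
python3 -m pendant '-9 -49 -5 0 0 0 1; -9 -49 -5 0 0 0 1; -9 -49 -5 0 0 0 1; -9 -49 -5 0 0 0 1'
python3 - <<'E'
from h import *
import pickle
s=sensors.get_state();m=eyes.camera_model('wrist');im=eyes.get_image('wrist')
pickle.dump((s,m),open('w1.pkl','wb'));cv2.imwrite('pics/w1.png',im[...,::-1])
E
python3 -m pendant '8 -280 0 0 0 -0.17 1;8 -280 0 0 0 -0.17 1;8 -280 0 0 0 -0.17 1;8 -280 0 0 0 -0.17 1;8 -280 0 0 0 -0.17 1;8 -280 0 0 0 -0.17 1;8 -280 0 0 0 -0.17 1;8 -280 0 0 0 -0.17 1;8 -280 0 0 0 -0.17 1'
python3 - <<'E'
from h import *
import pickle
s=sensors.get_state();m=eyes.camera_model('wrist');im=eyes.get_image('wrist')
pickle.dump((s,m),open('w2.pkl','wb'));cv2.imwrite('pics/w2.png',im[...,::-1])
E
```

```text
t: 1.5
eef_pos: [460.0, 123.3, 329.8]
eef_rot: [180.0, -0.0, -162.9]
force: [-0.4, 0.3, 0.5]
opening: 85.6
grasp_force: 0.0
t: 2.45
eef_pos: [534.8, -145.7, 329.8]
eef_rot: [179.9, -0.0, -153.1]
force: [-0.8, 0.3, 0.6]
opening: 85.3
grasp_force: 0.0
```

View pics/w1.png

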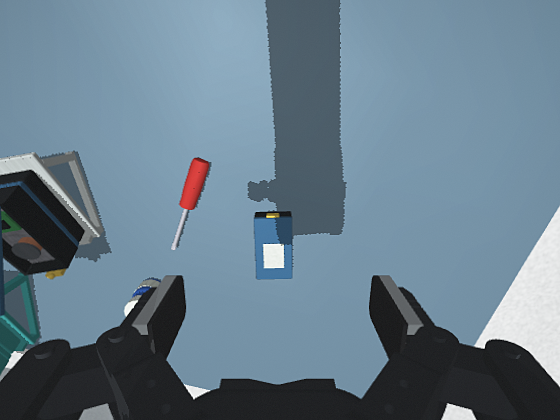

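View pics/w2.png

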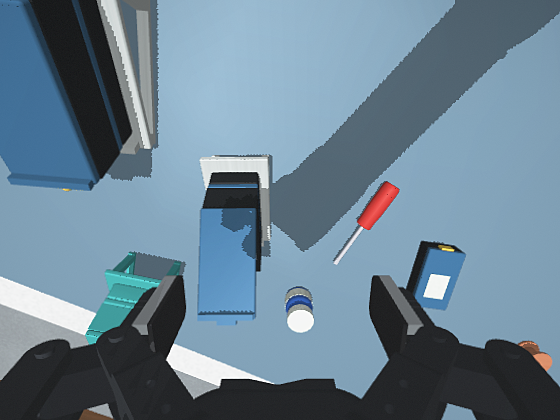

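w1 shows the loose case at cols 255–292, rows 212–279, with its catch towards the robot. w2 shows the deck's hinge edge at (200,157)–(272,155) and the lid from row 208 (hinge end) to row 320 (free edge), cols 198–258. I'll crop in for precise corners.

Run:
```python
import cv2,numpy as np
b=cv2.imread('pics/w2.png')[145:335,185:285];a=cv2.imread('pics/w1.png')[200:295,240:310]
o=np.zeros((600,800,3),np.uint8)
B=cv2.resize(b,(300,570),interpolation=0);A=cv2.resize(a,(420,570),interpolation=0)
o[:570,:300]=B;o[:570,320:740]=A;cv2.imwrite('pics/z3.png',cv2.convertScaleAbs(o,alpha=1.5))
```

```text
(no output)
```

View pics/z3.png

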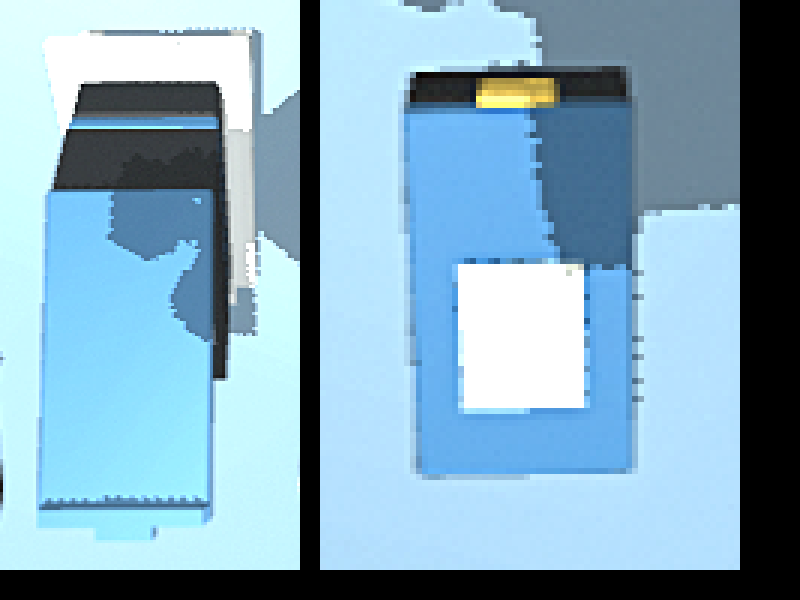

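The crop gives these pixel positions.
- **Lid (w2):** hinge edge (201,208)–(256,208), free end (198,312)–(255,317).
- **Deck (w2):** hinge corners (200,158) and (268,157).
- **Loose case lid (w1):** corners (255,218), (292,218), (292,278) and (256,279).

Run:
```python
from h import *
import pickle
T=eyes.camera_model('top');s1,W1=pickle.load(open('w1.pkl','rb'));s2,W2=pickle.load(open('w2.pkl','rb'))
q=plane(W1,[(254.7,217.8),(292,217.8),(292,278.3),(256.3,278.7)],34);print('case',q,q.mean(0),[np.linalg.norm(q[i]-q[i-1]) for i in range(4)])
d=q[:2].mean(0)-q[2:].mean(0);print('yaw to catch',np.degrees(np.arctan2(d[1],d[0])))
print('deck hinge -y,+y',tri(T,[(389,250),(361,265.4)],W2,[(200,158.3),(268.3,156.7)]))
L=tri(T,[(381.6,236),(360,247),(343,206),(365,194)],W2,[(201,208.3),(256,207.7),(255,315),(198,313)]);print('lid h-y,h+y,f+y,f-y',L)
print([np.linalg.norm(L[i,:3]-L[i-1,:3]) for i in range(4)])
h=L[:2,:3].mean(0);f=L[2:,:3].mean(0);d=h-f;print(d/np.linalg.norm(d),np.degrees(np.arcsin(d[2]/np.linalg.norm(d))),'yaw',np.degrees(np.arctan2(d[1],d[0])))
```

```text
case [[536.5 113.   34. ]
 [520.7 164.6  34. ]
 [614.6 194.8  34. ]
 [631.3 142.4  34. ]] [575.8 153.7  34. ] [np.float64(99.28142991060639), np.float64(53.97822976859165), np.float64(98.6111426884032), np.float64(55.08113784702524)]
yaw to catch -162.471185938888
deck hinge -y,+y [[ 553.9 -236.6   93.7    1.8]
 [ 516.9 -166.    85.7    1.1]]
lid h-y,h+y,f+y,f-y [[ 584.9 -206.2  158.9    2.7]
 [ 560.7 -155.5  150.7    3.6]
 [ 652.4 -111.3  193.8    0.5]
 [ 680.7 -163.9  188.3    0. ]]
[np.float64(108.76643879574699), np.float64(56.732349587871546), np.float64(110.63410098625728), np.float64(59.98073679535362)]
[-0.9 -0.4 -0.3] -19.341359837032932 yaw -155.2274918790345
```

```bash
python3 -m pendant '-108 -50 40 0 0 0 0;-108 -50 40 0 0 0 0;-108 -50 40 0 0 0 0;-108 -50 100 0 0 0 0;-108 -50 100 0 0 0 0;-108 -50 115 0 0 0 0;-108 -50 115 0 0 0 0;-108 -50 115 0 0 0 0'
python3 -m pendant '0 0 15 0 0 0 0;0 0 25 0 0 0 0;0 0 35 0 0 0 0;0 0 45 0 0 0 0;0 0 55 0 0 0 0'
```

```text
t: 3.3
eef_pos: [653.8, -143.8, 217.0]
eef_rot: [-180.0, 0.1, -153.3]
force: [0.4, -1.3, 0.0]
opening: 0.1
grasp_force: 0.0
t: 3.8
eef_pos: [653.6, -143.8, 159.3]
eef_rot: [180.0, 0.0, -153.3]
force: [0.8, 0.6, 1.5]
opening: 0.2
grasp_force: 0.4
```

```bash
python3 -m pendant '0 0 10 0 0 0 0;0 0 20 0 0 0 0;0 0 28 0 0 0 0;0 0 34 0 0 0 0'
python3 -m pendant '0 0 3 0 0 0 0;0 0 5 0 0 0 0;0 0 7 0 0 0 0'
python3 -m pendant '0 0 3 0 0 0 0;0 0 6 0 0 0 0;0 0 6 0 0 0 0'
```

```text
t: 4.2
eef_pos: [653.2, -144.0, 125.2]
eef_rot: [180.0, -0.0, -153.3]
force: [-0.1, 0.6, 0.3]
opening: -0.4
grasp_force: 0.4
t: 4.5
eef_pos: [653.7, -143.9, 119.3]
eef_rot: [-180.0, 0.0, -153.3]
force: [0.1, -0.7, 0.7]
opening: -0.5
grasp_force: 0.3
t: 4.8
eef_pos: [653.9, -144.2, 114.2]
eef_rot: [-180.0, 0.1, -153.3]
force: [-2.7, -1.7, 6.9]
opening: -0.1
grasp_force: 2.5
```

```bash
python3 -m pendant '0 0 2 0 0 0 0;0 0 2 0 0 0 0'
python3 -m pendant '0 0 2 0 0 0 0;0 0 2 0 0 0 0'
python3 -m pendant '0 0 2 0 0 0 0;0 0 2 0 0 0 0'
python3 -m pendant '0 0 2 0 0 0 0;0 0 2 0 0 0 0'
```

```text
t: 5.0
eef_pos: [654.3, -144.3, 113.4]
eef_rot: [-179.9, 0.1, -153.3]
force: [-3.7, 0.9, 14.6]
opening: 0.1
grasp_force: 6.1
t: 5.2
eef_pos: [654.2, -144.3, 110.6]
eef_rot: [-179.9, 0.1, -153.3]
force: [-1.4, -0.7, 4.0]
opening: 0.1
grasp_force: 1.8
t: 5.4
eef_pos: [654.1, -144.3, 108.1]
eef_rot: [-179.9, 0.1, -153.3]
force: [-1.4, -0.3, 5.7]
opening: -0.2
grasp_force: 2.8
t: 5.6
eef_pos: [654.5, -144.4, 107.5]
eef_rot: [-179.9, 0.1, -153.3]
force: [-2.8, 1.4, 14.4]
opening: 0.1
grasp_force: 6.1
```

```bash
python3 -m pendant '0 0 3 0 0 0 0;0 0 3 0 0 0 0'
python3 -m pendant '0 0 -50 0 0 0 0;0 0 -100 0 0 0 0.3;0 0 -150 0 0 0 1;-0 0 -200 0 0 0 1;60 50 -200 0 0 0 1;110 50 -200 0 0 0 1;110 50 -200 0 0 0 1;110 50 -200 0 0 0 1'
python3 - <<'E'
from h import *
import pickle
s=sensors.get_state();m=eyes.camera_model('wrist');im=eyes.get_image('wrist')
pickle.dump((s,m),open('w3.pkl','wb'));cv2.imwrite('pics/w3.png',im[...,::-1])
im2=eyes.get_image('top');cv2.imwrite('pics/top3.png',im2[...,::-1])
im2=eyes.get_image('scene');cv2.imwrite('pics/scene3.png',im2[...,::-1])
E
python3 -m pendant '0 -110 0 0 0 0 1;0 -110 0 0 0 0 1;0 -110 0 0 0 0 1;0 -110 0 0 0 0 1;0 -110 0 0 0 0 1'
python3 - <<'E'
from h import *
import pickle
s=sensors.get_state();m=eyes.camera_model('wrist');im=eyes.get_image('wrist')
pickle.dump((s,m),open('w4.pkl','wb'));cv2.imwrite('pics/w4.png',im[...,::-1])
a=cv2.imread('pics/w3.png')[100:370,120:320];b=im[100:370,180:380,::-1]
o=np.hstack([cv2.resize(a,None,fx=2,fy=2,interpolation=0),cv2.resize(b,None,fx=2,fy=2,interpolation=0)])
cv2.imwrite('pics/z4.png',cv2.convertScaleAbs(o,alpha=1.4));print(s['t'],s['eef_pos'])
E
```

```text
t: 5.8
eef_pos: [656.2, -144.1, 106.2]
eef_rot: [-179.8, 0.4, -153.3]
force: [-2.2, 2.5, 25.6]
opening: -0.0
grasp_force: 10.8
t: 6.6
eef_pos: [530.3, -150.2, 302.9]
eef_rot: [179.9, 0.1, -153.4]
force: [1.0, -0.1, 0.6]
opening: 85.4
grasp_force: 0.0
t: 7.25
eef_pos: [582.8, -246.0, 301.4]
eef_rot: [180.0, -0.1, -153.2]
force: [0.2, 0.2, 0.2]
opening: 85.1
grasp_force: 0.0
7.25 [ 582.8 -246.   301.4]
```

View pics/z4.png

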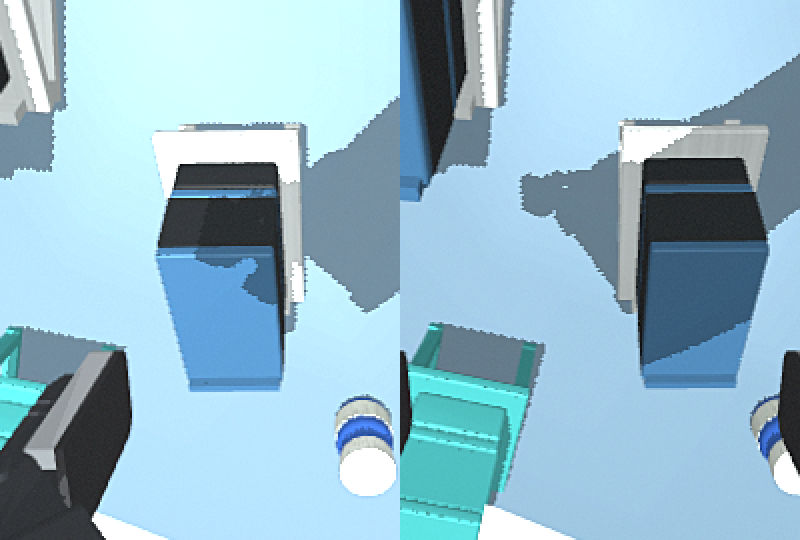

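Both views show the lid lying shut: its hinge-end underside is at (199,224)–(261,224) in w3 and (305,221)–(363,221) in w4. The outer top edge of the rib is at (214,295)–(260,295) in w3 and (302,293)–(348,293) in w4.

Run:
```python
from h import *
import pickle
s3,A=pickle.load(open('w3.pkl','rb'));s4,B=pickle.load(open('w4.pkl','rb'))
a=[(199.3,224),(261,223.7),(260.7,294.5),(214.5,295)];b=[(305,221),(363.5,221),(348,293),(302.5,293.3)]
L=tri(A,a,B,b);print(L,[np.linalg.norm(L[i,:3]-L[i-1,:3]) for i in range(4)])
P=L[:,:3];c=P.mean(0)
d=P[:2].mean(0)-P[2:].mean(0);yw=np.arctan2(d[1],d[0]);w=P[1]-P[0]+P[2]-P[3];yw2=np.arctan2(w[1],w[0])
print('yaw',np.degrees(yw),np.degrees(yw2)-270,'elev',np.arcsin(d[2]/np.linalg.norm(d)),'expect',.45-14/116)
for y in (yw,(yw+yw2-np.radians(270))/2 if yw2>0 else yw):
    R=np.column_stack([[np.cos(y)*np.cos(.45),np.sin(y)*np.cos(.45),np.sin(.45)],[-np.sin(y),np.cos(y),0],[-np.cos(y)*np.sin(.45),-np.sin(y)*np.sin(.45),np.cos(.45)]])
    print('resid in lid axes',(P-c)@R) 
    H=c-R@[-58,0,7];print('hinge',H,'seat',H+R@[-55,0,8],'n',R[:,2],np.degrees(y))
    for n,m,pp in(('w3',A,a),('w4',B,b)):
        print(n,proj(m,[H+R@q for q in([0,-30,0],[0,30,0],[-116,30,14],[-116,-30,14])])-pp)
# press check: hard-stop tip
print('press pt in lid axes',R.T@(np.array([655,-144.2,107])-H))
for n in('top','scene'):
    print(n,proj(eyes.camera_model(n),[H+R@q for q in([0,-30,8],[0,30,8],[-116,30,14],[-116,-30,14])]))
```

```text
[[ 596.5 -207.   134.1    0.2]
 [ 571.6 -148.8  123.     0.3]
 [ 666.4 -105.1   96.     0.1]
 [ 690.1 -156.9  100.1    0. ]] [np.float64(111.44807637808394), np.float64(64.24941445610357), np.float64(107.82049167349751), np.float64(57.11658610176538)]
yaw -153.53841390433 -156.17669331446723 elev 0.28213495928666976 expect 0.3293103448275862
resid in lid axes [[ 58.1  31.6  -5. ]
 [ 50.  -31.6 -13.3]
 [-55.7 -28.5   7.7]
 [-52.3  28.5  10.6]]
hinge [ 581.7 -179.1  132.3] seat [ 629.1 -155.5  115.5] n [0.4 0.2 0.9] -153.53841390433
w3 [[ 59.7  -1.5]
 [-59.8  -1.2]
 [-46.4   0.5]
 [ 47.5  -0.1]]
w4 [[ 59.6  -1. ]
 [-57.1  -1.2]
 [-47.2   0.3]
 [ 46.4   0.2]]
resid in lid axes [[ 57.4  32.8  -4.6]
 [ 50.6 -30.4 -13.7]
 [-55.1 -29.7   7.4]
 [-52.8  27.3  10.9]]
hinge [ 581.1 -178.   132.3] seat [ 629.1 -155.4  115.5] n [0.4 0.2 0.9] -154.85755360939862
w3 [[ 60.9  -0.8]
 [-58.6  -1.8]
 [-47.4  -0. ]
 [ 46.5   0.4]]
w4 [[ 60.8  -0.3]
 [-55.8  -1.9]
 [-48.2  -0.2]
 [ 45.3   0.7]]
press pt in lid axes [-84.1   0.8  12.6]
top [[357.1 242.2]
 [379.2 231.3]
 [356.3 194.8]
 [335.1 205. ]]
scene [[256.7 160.3]
 [238.9 156.2]
 [223.4 186.6]
 [241.7 191.3]]
```

```bash
cat > lid.py <<'E'
from h import *
import pickle
from scipy.optimize import least_squares
def RL(y): return Ro.from_euler('ZY',[y,-.45]).as_matrix()
E
python3 - <<'E'
from lid import *
s3,A=pickle.load(open('w3.pkl','rb'));s4,B=pickle.load(open('w4.pkl','rb'))
a=np.array([(199.3,224),(261,223.7),(260.7,294.5),(214.5,295)]);b=np.array([(305,221),(363.5,221),(348,293),(302.5,293.3)])
O=np.array([[0,30,0],[0,-30,0],[-116,-30,14],[-116,30,14]])
def r(p):
    P=p[:3]+O@RL(p[3]).T
    return np.r_[proj(A,P)-a,proj(B,P)-b].ravel()
f=least_squares(r,[581,-178,132,np.radians(-154)]);p=f.x;R=RL(p[3])
print('hinge',p[:3],'yaw',np.degrees(p[3]),'res',f.fun.reshape(-1,2));print('seat',p[:3]+R@[-55,0,8])
c=np.array([655,-144.2,107])+11*np.array([np.cos(p[3]),np.sin(p[3]),0])
print('press corner in lid',R.T@(c-p[:3]));np.save('lid.npy',p)
P=[p[:3]+R@q for q in([0,30,8],[0,-30,8],[-116,-30,14],[-116,30,14])]
t=cv2.imread('pics/top3.png')[185:270,320:400];w=[cv2.resize(t,(400,425),interpolation=2)]
for q in (proj(eyes.camera_model('top'),P)-[320,185]+.5)*5-.5: cv2.circle(w[0],tuple(int(v) for v in q),3,(0,0,255),-1)
x=cv2.imread('pics/scene3.png')[140:225,205:285];x=cv2.resize(x,(400,425),interpolation=2)
for q in (proj(eyes.camera_model('scene'),P)-[205,140]+.5)*5-.5: cv2.circle(x,tuple(int(v) for v in q),3,(0,0,255),-1)
cv2.imwrite('pics/z5.png',cv2.convertScaleAbs(np.hstack([w[0],x]),alpha=1.4))
E
```

```text
hinge [ 583.4 -178.9  130.3] yaw -153.23878376942613 res [[ 1.8 -0.5]
 [-2.5 -0.5]
 [ 1.4  0.6]
 [ 0.1  0.3]
 [ 0.6 -0.3]
 [-0.1 -0.3]
 [ 0.4  0.7]
 [-1.8  0.4]]
seat [ 630.7 -155.1  113.6]
press corner in lid [-71.9   1.2   8.8]
```

View pics/z5.png

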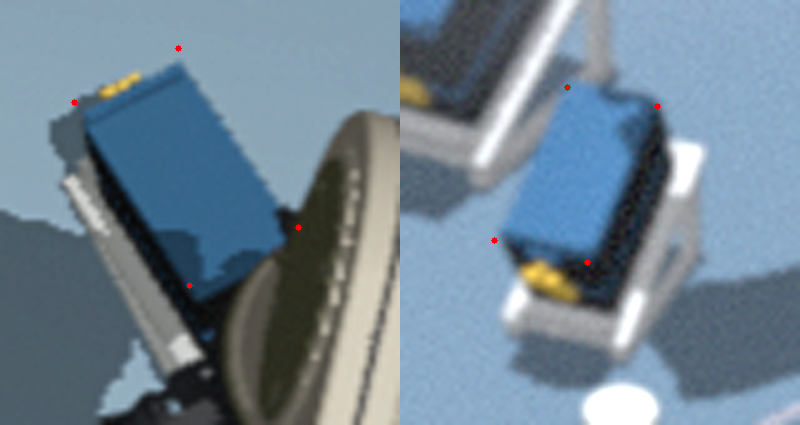

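Red predictions sit about 3 px too far out in the top view and about 1.5 px off in the scene view, so the wrist-only fit is biased. I'll fit all four views together.

Run:
```python
from lid import *
s3,A=pickle.load(open('w3.pkl','rb'));s4,B=pickle.load(open('w4.pkl','rb'))
T=eyes.camera_model('top');S=eyes.camera_model('scene');s1,W1=pickle.load(open('w1.pkl','rb'))
O8=np.array([[0,30,8],[0,-30,8],[-116,-30,14],[-116,30,14]]);O0=O8.copy();O0[:2,2]=0
g=lambda L,o:(np.array(L)+.5)/5-.5+o
V={'w3':(A,O0,[(199.3,224),(261,223.7),(260.7,294.5),(214.5,295)]),'w4':(B,O0,[(305,221),(363.5,221),(348,293),(302.5,293.3)]),
'top':(T,O8,g([(285,243),(190,300),(85,118),(180,62)],[320,185])),'scene':(S,O8,g([(173,84),(255,108),(200,258),(103,235)],[205,140]))}
def fit(names,alt=0):
    def r(p):
        o=[]
        for n in names:
            m,O,q=V[n]; OO=O8 if (alt and n[0]=='w') else O
            o.append(proj(m,p[:3]+OO@RL(p[3]).T)-q)
        return np.concatenate(o).ravel()
    f=least_squares(r,[581,-178,132,np.radians(-154)],loss='soft_l1');p=f.x;R=RL(p[3])
    c=np.array([655,-144.2,107])
    print(names,alt,p[:3],np.degrees(p[3]),'cost',round(f.cost,1),'seat',p[:3]+R@[-55,0,8],'tip',R.T@(c-p[:3]));print(r(p).reshape(-1,8))
for alt in(0,1):
    fit(['top','scene'],alt);fit(['w3','w4'],alt);fit(['top','scene','w3','w4'],alt);fit(['top','scene','w4'],alt)
```

```text
['top', 'scene'] 0 [ 576.3 -179.9  128.6] -153.23558051328365 cost 5.4 seat [ 623.7 -156.1  111.9] tip [-87.1   3.5  18.1]
[[ 3.  -0.1  0.3 -0.  -1.7 -0.3  0.1  0.1]
 [ 0.4  0.2  2.  -0.8 -0.9  0.3 -0.   0.5]]
['w3', 'w4'] 0 [ 583.7 -179.   129.8] -153.24274574564325 cost 5.5 seat [ 631.  -155.1  113.1] tip [-81.3   1.   14. ]
[[ 1.8 -0.5 -2.6 -0.4  1.2  0.5  0.1  0.3]
 [ 0.4 -0.2 -0.4 -0.2  0.1  0.6 -2.   0.3]]
['top', 'scene', 'w3', 'w4'] 0 [ 582.4 -179.5  131.8] -153.12197648490513 cost 20.7 seat [ 629.7 -155.5  115.1] tip [-83.5   1.4  12.8]
[[ 3.  -2.7  0.2 -2.6 -1.9 -2.8 -0.1 -2.4]
 [-1.   0.   0.6 -1.  -2.3  0.2 -1.6  0.4]
 [ 1.4 -1.  -2.6 -1.1  1.4  0.4  0.   0.2]
 [ 0.7 -0.8  0.4 -0.9  0.9  0.5 -1.6  0.3]]
['top', 'scene', 'w4'] 0 [ 581.9 -179.7  131.7] -152.5402071686651 cost 15.8 seat [ 628.9 -155.3  115. ] tip [-83.9   2.2  13.1]
[[ 3.  -2.6  0.3 -2.2 -2.1 -2.3 -0.5 -2.1]
 [-1.   0.   0.8 -1.1 -1.9  0.2 -1.2  0.5]
 [ 0.7 -1.   0.4 -1.7  1.8 -0.1 -0.7  0.1]]
['top', 'scene'] 1 [ 576.3 -179.9  128.6] -153.23558051328365 cost 5.4 seat [ 623.7 -156.1  111.9] tip [-87.1   3.5 
[... 169 characters left out ...]
626.3 -157.7  115.5] tip [-87.2   0.9  14.2]
[[-0.7  1.1 -3.4  1.   1.  -2.2 -0.6 -2.3]
 [ 1.   1.3  1.9  1.1  0.8 -2.1 -1.8 -2.3]]
['top', 'scene', 'w3', 'w4'] 1 [ 578.8 -181.2  130.6] -153.12618116140396 cost 23.5 seat [ 626.1 -157.2  113.9] tip [-86.5   1.5  15.5]
[[ 3.6 -1.2  0.9 -1.1 -1.3 -1.3  0.5 -1. ]
 [-0.5 -0.2  1.2 -1.2 -1.8 -0.2 -0.9  0.1]
 [ 0.1  0.6 -2.8  0.5  1.5 -2.8  0.1 -3. ]
 [ 1.4  0.8  2.1  0.6  1.  -2.7 -1.5 -3. ]]
['top', 'scene', 'w4'] 1 [ 579.1 -181.9  129.7] -152.28100200503496 cost 15.4 seat [ 626.1 -157.2  113. ] tip [-86.1   1.9  16.4]
[[ 3.7 -1.5  1.2 -1.  -1.5 -1.   0.1 -0.9]
 [-0.7  0.   1.  -1.1 -1.4  0.1 -0.7  0.5]
 [ 0.5  0.8  1.1 -0.1  1.5 -3.5 -0.9 -3.1]]
```

Run:
```python
from lid import *
T=eyes.camera_model('top');S=eyes.camera_model('scene')
# lid corners of loose case in top view, crop z2: scale 8, offset (205,215)
q=(np.array([(212,414),(378,360),(290,78),(126,132)])+.5)/8-.5+[205,215]
P=plane(T,q,34);print('top',P.mean(0),[np.linalg.norm(P[i]-P[i-1]) for i in range(4)])
d=P[0]+P[1]-P[2]-P[3];print(np.degrees(np.arctan2(d[1],d[0])))
s=cv2.imread('pics/scene0.png')
h=cv2.cvtColor(s,cv2.COLOR_BGR2HSV)
c=np.array([[575.8,153.7,34],P.mean(0)])
print('scene expects',proj(S,c))
x=s[215:265,300:355];cv2.imwrite('pics/z6.png',cv2.convertScaleAbs(cv2.resize(x,None,fx=8,fy=8,interpolation=2),alpha=1.4))
```

```text
top [573.  152.6  34. ] [np.float64(96.9115381372228), np.float64(56.85557303224461), np.float64(97.24665615445747), np.float64(56.812806457519436)]
-162.71093950411415
scene expects [[327.5 236.8]
 [327.9 236.2]]
```

View pics/z6.png

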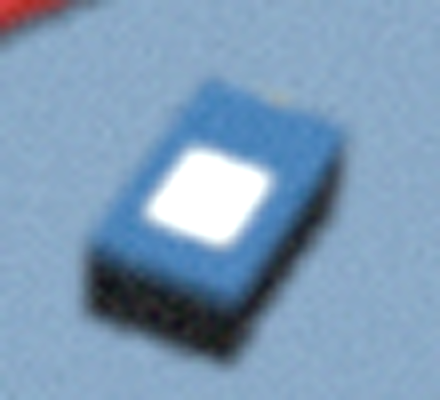

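The crop shows the loose case's lid corners, whose mean is at about (326.7,238) in the scene view. That agrees with the projected (327.5,236.8). Next is the grasp.

Run:
```python
from h import *
R=Ro.from_euler('xyz',[180,0,-162.5],degrees=True).as_matrix()
tool([575,153.4,130],R)
```

```text
shift [-173.   359.4  172.1] from [ 582.7 -245.5  301.8] [ 180.     0.  -153.2]
rot [ 0.001 -0.     0.162]
```

```bash
python3 -m pendant '-173 359 50 0 0 0.162 1;-173 359 50 0 0 0.162 1;-173 359 50 0 0 0.162 1;-173 359 50 0 0 0.162 1;-173 359 50 0 0 0.162 1;-173 359 50 0 0 0.162 1;-173 359 172 0 0 0.162 1;-173 359 172 0 0 0.162 1;-173 359 172 0 0 0.162 1;-173 359 172 0 0 0.162 1'
python3 -m pendant '0 0 0 0 0 0 1;0 0 0 0 0 0 1;0 0 0 0 0 0 1'
python3 - <<'E'
from h import *
import pickle
R=Ro.from_euler('xyz',[180,0,-162.5],degrees=True).as_matrix()
tool([575,153.4,2],R)
m=eyes.camera_model('wrist');im=eyes.get_image('wrist');pickle.dump(m,open('w5.pkl','wb'));cv2.imwrite('pics/w5.png',im[...,::-1])
print('expected corners',proj(m,[(536.5,113,34),(520.7,164.6,34),(614.6,194.8,34),(631.3,142.4,34)]))
h=cv2.cvtColor(im,cv2.COLOR_RGB2HSV)
y=cv2.inRange(h,(15,120,120),(35,255,255));w=cv2.inRange(h,(0,0,200),(180,40,255));b=cv2.inRange(h,(95,100,60),(115,255,255))
for n,M in(('yel',y),('white',w),('blue',b)):
    for k in sorted(cv2.findContours(M,0,1)[0],key=cv2.contourArea)[-2:]: print(n,cv2.minAreaRect(k))
E
```

```text
t: 8.3
eef_pos: [572.2, 156.5, 126.9]
eef_rot: [179.9, -0.2, -162.2]
force: [-0.9, 0.5, -0.1]
opening: 85.3
grasp_force: 0.0
t: 8.6
eef_pos: [576.8, 149.9, 132.5]
eef_rot: [-180.0, 0.2, -162.7]
force: [0.2, 0.2, 0.4]
opening: 85.0
grasp_force: 0.0
shift [  1.2   3.9 130.5] from [576.8 149.9 132.5] [-180.     0.2 -162.7]
rot [-0.     0.003 -0.003]
expected corners [[245.9 150.9]
 [318.4 151.2]
 [314.7 269.6]
 [249.4 270. ]]
yel ((280.0, 147.5), (5.0, 24.0), 90.0)
white ((105.01726531982422, 175.29310607910156), (7.261869430541992, 82.9707260131836), 11.888657569885254)
white ((23.5, 331.0), (42.0, 47.0), 90.0)
blue ((53.756893157958984, 300.8013000488281), (53.13621520996094, 35.668209075927734), 37.34934997558594)
blue ((281.3080139160156, 209.67274475097656), (120.45726776123047, 73.32844543457031), 89.02897644042969)
```

```bash
python3 -m pendant '1 3 40 0 0 0 1;1 3 80 0 0 0 1;1 3 110 0 0 0 1;1 3 125 0 0 0 1;1 3 130 0 0 0 1;1 3 130 0 0 0 1;1 3 130 0 0 0 1'
python3 -m pendant '0 0 0 0 0 0 0.3;0 0 0 0 0 0 0.3;0 0 0 0 0 0 0.3;0 0 0 0 0 0 0.3;0 0 0 0 0 0 0.3;0 0 0 0 0 0 0.3' 45
```

```text
t: 9.35
eef_pos: [574.9, 154.2, 1.9]
eef_rot: [180.0, 0.2, -162.6]
force: [0.1, -0.4, -0.0]
opening: 85.6
grasp_force: 0.0
t: 9.95
eef_pos: [574.4, 154.2, 1.3]
eef_rot: [180.0, 0.1, -162.6]
force: [-0.8, -0.7, 6.2]
opening: 55.2
grasp_force: 48.8
```

```bash
python3 -m pendant '0 0 0 0 0 0 0.9;0 0 -3 0 0 0 0.9;0 0 -6 0 0 0 0.9;0 0 -6 0 0 0 0.9;0 0 -6 0 0 0 0.3;0 0 -6 0 0 0 0.3;0 0 -6 0 0 0 0.3;0 0 -6 0 0 0 0.3;0 0 -6 0 0 0 0.3;0 0 -6 0 0 0 0.3' 45
python3 -m pendant '0 0 -20 0 0 0 0.3;0 0 -60 0 0 0 0.3;0 0 -110 0 0 0 0.3;0 0 -160 0 0 0 0.3;0 0 -200 0 0 0 0.3;0 0 -200 0 0 0 0.3;0 0 -200 0 0 0 0.3'
python3 - <<'E'
from lid import *
p=np.load('lid.npy');y=np.radians(-153.2)
R=RL(y)@np.diag([1,-1,-1.]) # tool x = lid x, tool z = -n
seat=np.array([629.,-155.2,114.5]);print('toolz',R[:,2])
np.save('tgt.npy',np.c_[R,seat])
tool(seat-R[:,2]*(7+100),R)
h=cv2.cvtColor(eyes.get_image('wrist'),cv2.COLOR_RGB2HSV)
for k in sorted(cv2.findContours(cv2.inRange(h,(95,100,60),(115,255,255)),0,1)[0],key=cv2.contourArea)[-2:]: print(cv2.minAreaRect(k))
E
```

```text
t: 10.95
eef_pos: [573.7, 154.0, 6.3]
eef_rot: [180.0, 0.0, -162.6]
force: [-1.9, -1.4, 6.2]
opening: 55.5
grasp_force: 48.9
t: 11.65
eef_pos: [573.5, 154.3, 206.0]
eef_rot: [180.0, 0.0, -162.6]
force: [-0.1, -0.6, -2.2]
opening: 55.5
grasp_force: 48.6
toolz [-0.4 -0.2 -0.9]
shift [  -6.1 -304.3   -5. ] from [573.5 154.3 206. ] [ 180.     0.  -162.6]
rot [ 0.037  0.45  -0.16 ]
((94.87416076660156, 263.4259948730469), (41.52696228027344, 25.986997604370117), 40.76360321044922)
((277.0, 291.0), (192.0, 146.0), 90.0)
```

```bash
python3 -m pendant '-4 -40 -10 0.004 0.05 -0.018 0.3;-4 -90 -10 0.008 0.1 -0.036 0.3;-4 -140 -10 0.013 0.16 -0.06 0.3;-4 -190 -10 0.018 0.23 -0.08 0.3;-4 -240 -10 0.025 0.31 -0.11 0.3;-4 -280 -10 0.032 0.4 -0.14 0.3;-4 -304 -8 0.037 0.45 -0.16 0.3;-4 -304 -5 0.037 0.45 -0.16 0.3;-4 -304 -5 0.037 0.45 -0.16 0.3;-4 -304 -5 0.037 0.45 -0.16 0.3'
python3 - <<'E'
from lid import *
t=np.load('tgt.npy');R=t[:,:3];tcp=t[:,3]-R[:,2]*6.3+2*R[:,0]
tool(tcp-40*R[:,2],R);s=sensors.get_state();print('rel lid',R.T@(s['eef_pos']-tcp))
E
```

```text
t: 12.7
eef_pos: [668.2, -133.6, 210.3]
eef_rot: [179.9, -25.8, -153.2]
force: [-0.1, 0.3, -1.3]
opening: 55.2
grasp_force: 48.8
shift [ 0.6 -1.7 59.4] from [ 668.2 -133.6  210.3] [ 179.9  -25.8 -153.2]
rot [ 0.001 -0.001  0.   ]
rel lid [ -0.6   1.6 -99.4]
```

```bash
python3 -m pendant '0.5 -1.5 30 0 0 0 0.3;0.5 -1.5 60 0 0 0 0.3;0.5 -1.5 80 0 0 0 0.3;0.5 -1.5 88 0 0 0 0.3;0.5 -1.5 88 0 0 0 0.3;0.5 -1.5 88 0 0 0 0.3'
cat > chk.py <<'E'
from lid import *
t=np.load('tgt.npy');R=t[:,:3];tcp=t[:,3]-R[:,2]*6.3+2*R[:,0]
s=sensors.get_state();print(s['t'],'rel lid',R.T@(s['eef_pos']-tcp),'f tool',R.T@s['force'],'m',np.array2string(R.T@s['moment'],precision=2))
E
python3 chk.py; python3 -m pendant '0 0 3 0 0 0 0.3;0 0 5 0 0 0 0.3;0 0 5 0 0 0 0.3' >/dev/null; python3 chk.py
python3 -m pendant '0 0 2 0 0 0 0.3;0 0 2 0 0 0 0.3' >/dev/null; python3 chk.py
python3 -m pendant '0 0 2 0 0 0 0.3;0 0 2 0 0 0 0.3' >/dev/null; python3 chk.py
```

```text
t: 13.3
eef_pos: [635.3, -152.8, 133.5]
eef_rot: [-179.9, -25.7, -153.2]
force: [0.6, 0.3, -2.6]
opening: 55.1
grasp_force: 48.7
13.3 rel lid [  0.2  -0.7 -13.7] f tool [-1.7  0.1  2.1] m [ 0.03 -0.71 -0.03]
13.6 rel lid [ 0.6 -1.1 -7. ] f tool [-1.  -0.2  1.2] m [ 0.02 -0.71  0.01]
13.8 rel lid [ 0.6 -1.  -4.8] f tool [-0.1 -0.6  2.5] m [-0.02 -0.62 -0.03]
14.0 rel lid [ 0.6 -1.  -3. ] f tool [-0.3 -1.1  1.4] m [ 0.03 -0.64 -0.01]
```

```bash
python3 -m pendant '0 0 1.5 0 0 0 0.3;0 0 1.5 0 0 0 0.3' >/dev/null; python3 chk.py
python3 -m pendant '0 0 1.5 0 0 0 0.3;0 0 1.5 0 0 0 0.3' >/dev/null; python3 chk.py
python3 -m pendant '0 0 1.5 0 0 0 0.3;0 0 1.5 0 0 0 0.3' >/dev/null; python3 chk.py
```

```text
14.2 rel lid [ 0.5 -1.1 -2.8] f tool [ 0.4  1.5 -5.5] m [-0.16 -0.15  0.08]
14.4 rel lid [ 0.5 -1.1 -2.7] f tool [  2.5   3.7 -13. ] m [-0.51  0.37  0.15]
14.6 rel lid [ 0.4 -1.1 -2.5] f tool [  3.8   4.6 -19.4] m [-0.93  0.79  0.2 ]
```

```bash
python3 -m pendant '0 0 -2 0 0 0 0.3;0 0 -3 0 0 0 0.3;0 0 -3 0 0 0 0.3' >/dev/null; python3 chk.py
python3 -m pendant '0 0 -3 0 0 0 0.7;0 0 -3 0 0 0 0.8;0 0 -3 0 0 0 0.9;0 0 -3 0 0 0 1;0 0 -3 0 0 0 1;0 0 -3 0 0 0 1' ;python3 chk.py
python3 -m pendant '0 0 -20 0 0 0 1;0 0 -60 0 0 0 1;0 0 -110 0 0 0 1;0 0 -150 0 0 0 1;0 0 -150 0 0 0 1;0 0 -150 0 0 0 1;0 0 -150 0 0 0 1'
python3 - <<'E'
from lid import *
m=eyes.camera_model('wrist');im=eyes.get_image('wrist');cv2.imwrite('pics/w6.png',im[...,::-1]);pickle.dump(m,open('w6.pkl','wb'))
h=cv2.cvtColor(im,cv2.COLOR_RGB2HSV)
b=cv2.inRange(h,(95,90,50),(115,255,255))
for k in sorted(cv2.findContours(b,0,1)[0],key=cv2.contourArea)[-5:]: print('blue',cv2.minAreaRect(k),cv2.boundingRect(k))
for k in sorted(cv2.findContours(cv2.inRange(h,(0,0,190),(180,50,255)),0,1)[0],key=cv2.contourArea)[-4:]: print('white',cv2.minAreaRect(k))
for k in sorted(cv2.findContours(cv2.inRange(h,(15,120,100),(35,255,255)),0,1)[0],key=cv2.contourArea)[-4:]: print('yel',cv2.minAreaRect(k))
t=np.load('tgt.npy');R=t[:,:3]; N=-R[:,2]; seat=t[:,3]+2.9*N
print('exp case top corners',proj(m,[seat+R[:,0]*a+R[:,1]*b+N*34 for a,b in((50,-28),(50,28),(-50,28),(-50,-28))]))
print('exp lid corners',proj(m,[seat+R[:,0]*a+R[:,1]*b+N*c for a,b,c in((55,-30,0),(55,30,0),(-61,30,6),(-61,-30,6))]))
print('row profile col 280');print([(r,*map(int,im[r,280])) for r in range(60,330,6)])
E
```

```text
14.9 rel lid [ 0.5 -1.1 -2.8] f tool [ 1.6  2.5 -9.1] m [-0.25 -0.01  0.08]
t: 15.5
eef_pos: [631.5, -155.1, 125.3]
eef_rot: [-180.0, -25.9, -153.3]
force: [0.6, -0.5, -0.2]
opening: 85.4
grasp_force: 0.0
15.5 rel lid [ 0.7 -1.  -4.4] f tool [-0.4 -0.7  0. ] m [-0.03 -0.47 -0.01]
t: 16.2
eef_pos: [689.3, -126.0, 259.0]
eef_rot: [179.9, -25.9, -153.3]
force: [0.3, 0.2, -1.1]
opening: 85.3
grasp_force: 0.0
blue ((184.0, 47.0), (0.0, 0.0), 0.0) (184, 47, 1, 1)
blue ((344.7882385253906, 325.7470703125), (21.909976959228516, 38.505157470703125), 40.60129928588867) (333, 312, 33, 36)
blue ((152.82418823242188, 54.48379135131836), (109.21356964111328, 3.995009422302246), 87.1375961303711) (149, 0, 9, 110)
blue ((277.0, 198.5), (125.0, 66.0), 90.0) (244, 136, 67, 126)
blue ((76.00880432128906, 58.11471176147461), (124.47843170166016, 102.92670440673828), 85.60128784179688) (20, 0, 112, 120)
white ((11.979737281799316, 348.37164306640625), (51.4676513671875, 47.36063766479492), 27.897274017333984)
white ((275.5, 176.5), (73.0, 123.0), 0.0)
white ((277.0, 220.0), (42.0, 34.0), 90.0)
white ((15
[... 813 characters left out ...]
(132, 12, 15, 18), (138, 69, 118, 158), (144, 64, 115, 162), (150, 255, 229, 95), (156, 68, 116, 156), (162, 70, 118, 157), (168, 69, 116, 155), (174, 69, 116, 156), (180, 69, 116, 156), (186, 69, 116, 155), (192, 68, 115, 155), (198, 47, 97, 143), (204, 235, 239, 234), (210, 229, 235, 229), (216, 233, 238, 232), (222, 230, 235, 230), (228, 233, 237, 232), (234, 236, 241, 236), (240, 238, 242, 236), (246, 67, 113, 152), (252, 68, 114, 153), (258, 67, 114, 154), (264, 80, 98, 112), (270, 144, 176, 199), (276, 137, 169, 190), (282, 138, 170, 190), (288, 136, 166, 189), (294, 137, 168, 189), (300, 138, 168, 190), (306, 136, 167, 188), (312, 85, 103, 116), (318, 81, 98, 110), (324, 81, 99, 110)]
```

Run:
```python
from lid import *
m=pickle.load(open('w6.pkl','rb'));im=cv2.imread('pics/w6.png')[...,::-1]
for c in (252,258,298):
    print(c,[(r,*map(int,im[r,c])) for r in list(range(128,160))])
print([(r,*map(int,im[r,277])) for r in range(256,270)])
t=np.load('tgt.npy');R=t[:,:3]; N=-R[:,2]; seat=t[:,3]+2.9*N
print('hinge under/upper, seat x=50 z0, z34',proj(m,[seat+R[:,0]*a+N*c for a,c in((55,-8),(55,0),(50,0),(50,34),(-50,34),(-61,0),(-61,6),(-64,-4))])[:,1])
for r in(138,143,152,170,250): 
    k=np.where((im[r,:,2].astype(int)-im[r,:,0]>55)|(im[r].max(1)<60))[0];k=k[(k>225)&(k<330)];print(r,k.min(),k.max())
```

```text
252 [(128, 221, 227, 226), (129, 223, 229, 229), (130, 229, 235, 234), (131, 178, 185, 183), (132, 7, 11, 15), (133, 42, 67, 92), (134, 29, 26, 26), (135, 33, 36, 40), (136, 52, 84, 110), (137, 71, 125, 170), (138, 70, 118, 159), (139, 70, 117, 156), (140, 71, 118, 157), (141, 71, 118, 158), (142, 71, 118, 157), (143, 68, 116, 156), (144, 70, 116, 157), (145, 71, 119, 160), (146, 73, 123, 166), (147, 47, 73, 91), (148, 30, 26, 25), (149, 29, 29, 31), (150, 37, 46, 54), (151, 56, 96, 133), (152, 72, 127, 172), (153, 72, 119, 159), (154, 68, 116, 157), (155, 70, 117, 158), (156, 69, 117, 157), (157, 67, 115, 156), (158, 69, 116, 157), (159, 68, 116, 156)]
258 [(128, 223, 227, 228), (129, 225, 230, 230), (130, 231, 237, 235), (131, 183, 191, 188), (132, 9, 15, 20), (133, 45, 71, 95), (134, 29, 25, 24), (135, 33, 34, 40), (136, 54, 88, 112), (137, 73, 126, 172), (138, 70, 118, 160), (139, 70, 117, 156), (140, 71, 118, 158), (141, 69, 117, 155), (142, 70, 117, 157), (143, 70, 115, 157), (144, 71, 117, 157), (145, 71, 118, 159), (146, 72, 121, 165), (147, 49, 73, 93), (148, 30, 25, 23), (1
[... 620 characters left out ...]
 (147, 38, 47, 55), (148, 31, 29, 29), (149, 29, 30, 30), (150, 39, 52, 63), (151, 57, 99, 134), (152, 71, 124, 170), (153, 70, 118, 158), (154, 69, 117, 157), (155, 59, 99, 133), (156, 69, 118, 158), (157, 69, 117, 157), (158, 69, 117, 156), (159, 67, 116, 156)]
[(256, 67, 113, 152), (257, 66, 112, 152), (258, 66, 113, 154), (259, 64, 114, 157), (260, 51, 105, 156), (261, 133, 114, 44), (262, 114, 110, 73), (263, 77, 97, 118), (264, 80, 99, 114), (265, 80, 99, 112), (266, 81, 98, 111), (267, 80, 97, 111), (268, 78, 94, 107), (269, 112, 136, 154)]
hinge under/upper, seat x=50 z0, z34 [139.9 140.7 146.3 150.8 261.3 256.1 258.6 257. ]
138 238 313
143 238 313
152 244 310
170 245 312
250 247 307
```

```bash
python3 -m pendant '0 0 0 0 0 0 1;0 0 0 0 0 0 1;0 0 0 0 0 0 1;0 0 0 0 0 0 1;0 0 0 0 0 0 1;0 0 0 0 0 0 1;0 0 0 0 0 0 1;0 0 0 0 0 0 1' | head -2
python3 - <<'E'
from lid import *
im=eyes.get_image('wrist').astype(int)
for r in(138,140,142,144,156,160,164):
    k=np.where((im[r,:,2]-im[r,:,0]>65)&(im[r,:,0]<95))[0];k=k[(k>225)&(k<330)];print(r,k.min(),k.max(),(k.min()+k.max())/2)
print([(r,int(im[r,258,2])) for r in range(134,154)])
E
```

```text
t: 17.05
eef_pos: [690.0, -125.6, 260.4]
138 244 307 275.5
140 244 307 275.5
142 245 307 276.0
144 245 307 276.0
156 245 309 277.0
160 245 309 277.0
164 245 309 277.0
[(134, 28), (135, 64), (136, 158), (137, 164), (138, 156), (139, 120), (140, 159), (141, 157), (142, 158), (143, 157), (144, 159), (145, 163), (146, 132), (147, 16), (148, 31), (149, 35), (150, 119), (151, 159), (152, 162), (153, 160)]
```

```bash
python3 -c "
from station import ctrl
print(ctrl.hand_in())"
```

```text
the job is handed in; nothing more can be done
None
```

I pressed the lid shut past its catch, set the loose case flat on it and let go, then handed the job in; no verdict came back. The last wrist picture puts the case about 4–5 mm towards the rib from the seat point (7 mm allowed), about 1 mm off across the lid, and apparently flat and clear of the rib.

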